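# Swap the phones on the charging stand

### The arm

A 6-joint arm with a two-finger parallel gripper is mounted at the origin on the work surface. World frame = base frame: x ahead of the robot, y to its left, z up, the work surface at z = 0. Lengths are in mm, angles in rad, forces in N, time in s.
With the tool pointing down it reaches from about 325 to 875 mm from the base axis. Payload 4.4 kg.
Tool frame: the origin (TCP) lies midway between the tips of the shut fingers; the grasp point (between the pads) lies arm.pinch_z behind it (arm.pinch_z is the distance from the TCP to the grasp point, in mm); z points along the fingers, y is the line along which they close (so a half turn about z gives the same grasp; the last joint's range is limited). The gripper opens to 85 mm and grips with 20 to 120 N. Pads are 22 mm wide; open, the fingers measure 114 mm over their backs; the gripper's body (76 mm by 85 mm) begins 54 mm behind the grasp point. The pads swing forward as they close: fully open they stand 13 mm farther back than shut.
Start: joints at [0.972, 0.207, 1.542, -0, 1.393, -0.15], TCP at [249.493, 518.055, 231.282] pointing down, gripper open.
Joint ranges: [-2.73, 2.73], [-0.86, 2.22], [0.23, 2.46], [-1.11, 4.25], [0.08, 2.63], [-2.82, 2.82]. Speed limits (rad/s): [2.79, 2.79, 3.14, 3.14, 3.14, 3.14].

### API

Orientations are given as [roll, pitch, yaw] about the fixed x, y, z axes, in that order (R = Rz(yaw) Ry(pitch) Rx(roll)).
In Python, from station import telemetry, imaging, job, arm gives the robot as it stands. The module is installed in compiled form; this text tells all that it offers.
- The arm moves only by the shell command python3 -m handwheel 'ROWS' [FORCE]. ROWS is a JSON object of lists of equal length, an entry for each row: "translation": the shift along the tool's x, y, z in units of 25 mm (1.0 is 25 mm), a list of three; "delta_rot": the turn, a rotation vector about the tool's x, y, z in rad, a list of three; "fingers": the finger opening in mm, from 0 to 85.4. A call has 1 to 20 rows; each row shifts and turns the commanded pose from where the row before left it, along the tool's axes as they then stand; what a row does not reach is not made up. A row lasts 1/8 s, in which the tool goes at most 62.5 mm and 10.7 degrees, less where a joint would pass 70% of its speed; a pose out of reach is approached as far as the arm can. A call is refused whole if a number of a shift passes 1 or a number of a turn 0.188, either way. A call with a gripper value outside its range is refused whole. The fingers move at their own pace and stop on an object; FORCE is the grip in N (left out, the last holds). Time passes only in rows, so rows that do not move let the fingers close. It gives the time, the measured TCP pose, the force, the opening and the grip force at its end, in the units of the state.
- telemetry.state(): the state, without advancing time (a new reading comes with each control period).
- imaging.read_camera(name): name is "side" or "top"; returns (picture, depth): 480x640x3 uint8, blue, green, red; 480x640 float32, mm along the optical axis (not along the pixel's ray), 0 where there is no reading.
- imaging.get_calibration(name): a dict with "mtx" (3x3 intrinsics, pixels), "T" (4x4, takes a point from camera to world coordinates). Camera axes: x right, y down, z forward; pixel columns grow to the right and rows downward; lengths in mm; the calibration is good to about 2 mm. A picture is of the moment at which its call begins. get_calibration takes no time and is no camera call.
- job.finish_job(): hands the job in; it is judged then, once.
The state is a dict: "time": time; "joints": joint angles; "joint_velocities": joint speeds; "joint_efforts": joint torques, N m; "position": TCP position; "orientation": TCP orientation; "wrist_force": force on the tool from outside, world axes, zero at the start; "torque": the same for the moment, N m; "opening": finger opening in mm; "grasp_force": force on a finger pad.
Only numpy, scipy, OpenCV 4.12 (cv2) and the standard library are available. Lean on these libraries where they do the work, as an engineer would, in place of code of your own. Each camera call takes 0.05 s, during which the arm holds its last target. There are 200 camera calls.

### The job

The phone on the charging stand is full: take it off and lay it flat inside the wooden tray, screen up. Then put the other phone, which lies on the desk, on the stand the way the first one was: screen up, flat on the sloping face, straight and centred, its lower end down at the lip. Set the phones down gently, do not drop them, and leave the mouse, mug and notebook where they are.

Things in the scene. Friction and masses are not known exactly. Their poses are not given: they have to be found in the camera images.
- phone_charged: The phone in its case is a plain flat slab 132 mm long (its x), 62 mm wide (its y) and 10 mm thick, 180 g give or take 30 %, with rigid sides and a dark screen on top; origin at the centre of its underside, z out of the screen. Both phones are alike; either end may point up. This one starts on the charging stand, its x up the slope and its lower end near the lip.
- phone_desk: The phone in its case is a plain flat slab 132 mm long (its x), 62 mm wide (its y) and 10 mm thick, 180 g give or take 30 %, with rigid sides and a dark screen on top; origin at the centre of its underside, z out of the screen. Both phones are alike; either end may point up. This one starts lying flat on the desk, turned any way within 1.2 rad.
- stand: Aluminium charging stand, fixed to the desk. Its face, 126 by 48 mm (narrower than a phone), 8 mm thick, leans back 0.35 rad (20 degrees) from level, looking up and to the robot. Origin in the face, 50 mm above the desk, where a seated phone's underside centre goes; x up the slope, y across, z square out of the face. Not slippery: a phone stays where put. Foot 105 by 95 by 10 mm.
- stand_lip (a point): Middle of the lip's inner side at the face: at x = -66, y = 0, z = 0 mm in the stand's frame. The lip closes the low end of the face; it is 48 mm wide, 6 mm thick, and stands 8 mm above the face. A phone whose lower end touches it has its centre at the stand's origin.
- tray: Low open wooden tray, fixed to the desk, 185 mm long (x), 145 mm wide (y), 19 mm high; walls and floor 6 mm thick; origin at the centre of its underside on the desk, z up.
- mouse: Computer mouse, 105 (x) by 62 by 34 mm, loose; origin at the centre of its underside. Leave it.
- mug: White mug, 80 mm across, 92 mm high, loose, handle at its +y; origin at the centre of its underside. Leave it.
- notebook: Black notebook, 212 (x) by 147 (y) by 14 mm, loose; origin at the centre of its underside. Leave it.
Things that resemble listed ones, but are neither listed nor needed, are in the scene too. Leave any pink or red look-alike of the phone_desk alone.

How it is judged (in metres and radians):
On the way, in this order (a step that is already met when the one before it is completed fails the run):
1. the phone from the stand lies flat in the tray, let go (x of phone_charged in the frame of tray between -0.06 and 0.06 m and y of phone_charged in the frame of tray between -0.06 and 0.06 m and z of phone_charged in the frame of tray between 0.002 and 0.01 m and angle between phone_charged's own z axis and vertical below 0.05 rad and contact force between phone_charged and the fingers below 0.1 N), for 0.2 s.
2. the other phone lies seated on the stand, let go (x of phone_desk in the frame of stand between -0.003 and 0.008 m and y of phone_desk in the frame of stand between -0.01 and 0.01 m and z of phone_desk in the frame of stand between -0.003 and 0.003 m and angle between the z axis of phone_desk and the z axis of stand, either way round below 0.06 rad and angle between the x axis of phone_desk and the x axis of stand, either way round below 0.14 rad and angle between phone_desk's own z axis and vertical below 0.6 rad and contact force between phone_desk and the fingers below 0.1 N), for 0.2 s.
At the end, for the whole second after the job is handed in: The first phone lies level (0.05 rad) on the tray's floor, screen up. The other lies screen up, flat on the stand's face (0.06 rad), lower end at most 8 mm from the lip and not on it, within 10 mm of centred across, straight within 0.14 rad. Both are released and at rest (all of step 1 and all of step 2 and linear speed of each of phone_charged, phone_desk below 0.02 m/s and angular speed of each of phone_charged, phone_desk below 0.2 rad/s); the robot touches nothing.
It fails at once if a phone is dropped (falls free by more than about 3 cm) ((contact force between phone_charged and the fingers below 0.05 N and linear speed of phone_charged above 0.75 m/s) or (contact force between phone_desk and the fingers below 0.05 N and linear speed of phone_desk above 0.75 m/s)).
It fails at once if the mouse, mug or notebook is shifted by more than 2 cm (distance of any of mouse, mug, notebook from where it was at the start of the episode above 0.02 m).
It also fails if it takes over 58 s, if anything falls off the work surface, if the arm or the gripper's body presses on something with over 40 N, if the wrist force passes 120 N, or if a joint passes its speed limit or range.

## Working session

There is one attempt and no reset: what is moved stays moved. The work goes in short steps, Python scripts to look and compute and a shell command to move; the robot and the scene stay as the last step left them, time stands still between calls to the robot, and variables do not carry over. Pictures are saved under pics/ and viewed, at most 10 in all, crops included, and the job is handed in when it is done.

```bash
mkdir -p pics; python3 - <<'E'
from station import telemetry, imaging, arm
import cv2,numpy as np
s=telemetry.state();print(s['time'],s['position'],s['orientation'],s['opening'],arm.pinch_z)
for n in('top','side'):
    p,d=imaging.read_camera(n);c=imaging.get_calibration(n);cv2.imwrite(f'pics/{n}0.png',p);np.savez(f'{n}0.npz',p=p,d=d,K=c['mtx'],T=c['T']);print(n,c['mtx'].tolist(),np.round(c['T'],3).tolist(),d.min(),d.max())
E
```

```text
0.0 [249.04400548 517.41948325 230.10240716] [-3.13929893e+00 -3.36668806e-04  2.69282410e+00] 85.6698805837156 18.700000000000003
top [[474.3568192873338, 0.0, 319.73786946035483], [0.0, 474.3568192873338, 241.95744845035765], [0.0, 0.0, 1.0]] [[-0.016, -0.992, 0.128, 371.777], [-1.0, 0.018, 0.015, 58.972], [-0.017, -0.127, -0.992, 1407.728], [0.0, 0.0, 0.0, 1.0]] 0.0 2374.9082
side [[617.4645941150076, 0.0, 333.36001144187463], [0.0, 617.4645941150076, 246.2621526821388], [0.0, 0.0, 1.0]] [[0.711, -0.427, 0.558, -372.074], [-0.702, -0.407, 0.584, -882.484], [-0.023, -0.807, -0.59, 1028.372], [0.0, 0.0, 0.0, 1.0]] 0.0 3999.9976
```

View pics/top0.png

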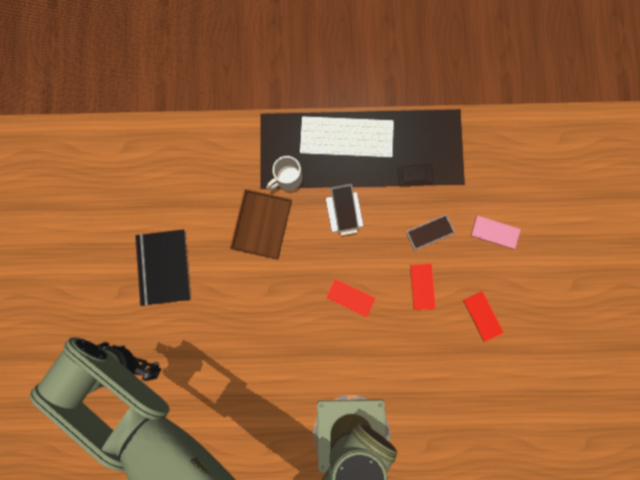

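View pics/side0.png

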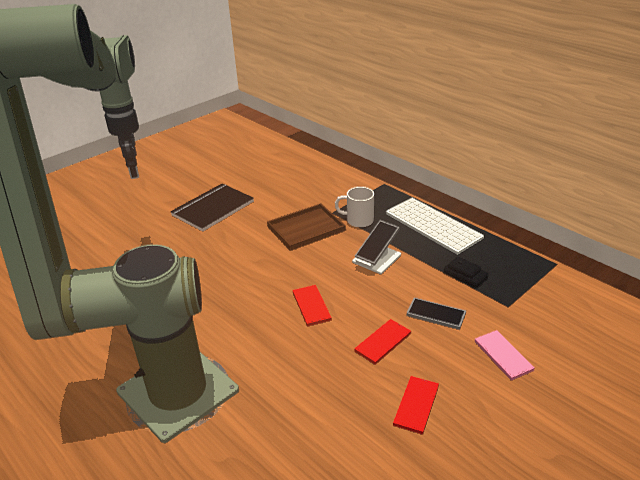

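Top view: the charged phone is on the white stand at (345,208), the desk phone is dark at (431,232), and the tray is at (262,225). Things that could be mistaken for the desk phone are red (351,298), (423,287) and (483,317), pink (496,232), the black mouse (415,175) and the black notebook (163,267). By the description I choose the dark one at (431,232), which is (436,313) in the side view. I'll check it in a close crop.

```bash
cat > h.py <<'E'
import numpy as np,cv2
def load(n,k='0'):
    z=np.load(f'{n}{k}.npz');return z['p'],z['d'],z['K'],z['T']
def rays(px,K,T):
    px=np.atleast_2d(px).astype(float);r=np.c_[(px-K[:2,2])/[K[0,0],K[1,1]],np.ones(len(px))]
    return T[:3,3],r@T[:3,:3].T
def onplane(px,K,T,z=0.,n=(0,0,1),p0=None):
    o,r=rays(px,K,T);n=np.array(n,float);p0=np.array([0,0,z]) if p0 is None else p0
    return o+r*(((p0-o)@n)/(r@n))[:,None]
def tri(a,b):
    """two-view point; a,b=(px,K,T); returns point, miss distance"""
    (o1,r1),(o2,r2)=rays(*a),rays(*b);r1,r2=r1[0],r2[0]
    t=np.linalg.lstsq(np.c_[r1,-r2],o2-o1,rcond=None)[0];p,q=o1+t[0]*r1,o2+t[1]*r2
    return (p+q)/2,np.linalg.norm(p-q)
def world(d,K,T):
    v,u=np.mgrid[:480,:640];P=np.stack([(u-K[0,2])/K[0,0]*d,(v-K[1,2])/K[1,1]*d,d],-1)
    return P@T[:3,:3].T+T[:3,3]
E
python3 - <<'E'
from h import *
a,d,K,T=load('top');b,d2,K2,T2=load('side')
A=cv2.resize(a[165:270,220:460],None,fx=3.3,fy=3.3,interpolation=cv2.INTER_CUBIC)
B=cv2.resize(b[180:335,260:480],None,fx=1.6,fy=1.6,interpolation=cv2.INTER_CUBIC)
im=np.zeros((600,800,3),np.uint8);im[:A.shape[0],:A.shape[1]]=A[:, :800];im[350:350+B.shape[0],:B.shape[1]]=B[:250];cv2.imwrite('pics/crop1.png',im)
W=world(d,K,T);W2=world(d2,K2,T2)
for u,v in[(431,232),(345,195),(345,208),(345,222),(262,225),(380,260),(351,298)]:print('t',u,v,np.round(W[v,u],1),a[v,u])
for u,v in[(436,313),(378,242),(305,228),(380,320),(470,320)]:print('s',u,v,np.round(W2[v,u],1),b[v,u])
print('noise',W[255:265,370:400,2].std(),W2[300:310,350:370,2].std())
E
```

```text
t 431 232 [ 575.3 -250.5    9.3] [42 51 72]
t 345 195 [678.8   4.4  69.7] [45 52 62]
t 345 208 [642.5   4.9  60.7] [42 48 63]
t 345 222 [603.3   5.5  50.5] [40 48 64]
t 262 225 [606.  252.1   9.7] [ 32  61 105]
t 380 260 [495.8 -98.1  -3.1] [ 62 121 201]
t 351 298 [384.7  -8.3  12.8] [ 47  63 237]
s 436 313 [ 569.7 -249.6   10.8] [34 38 45]
s 378 242 [640.1   3.7  60.2] [44 49 62]
s 305 228 [604.7 258.7   2.8] [ 43  69 117]
s 380 320 [ 468.2 -159.4   -2.5] [ 63 120 195]
s 470 320 [ 618.4 -315.9   -2. ] [ 68 126 201]
noise 81.1576645570747 72.5338517411304
```

View pics/crop1.png

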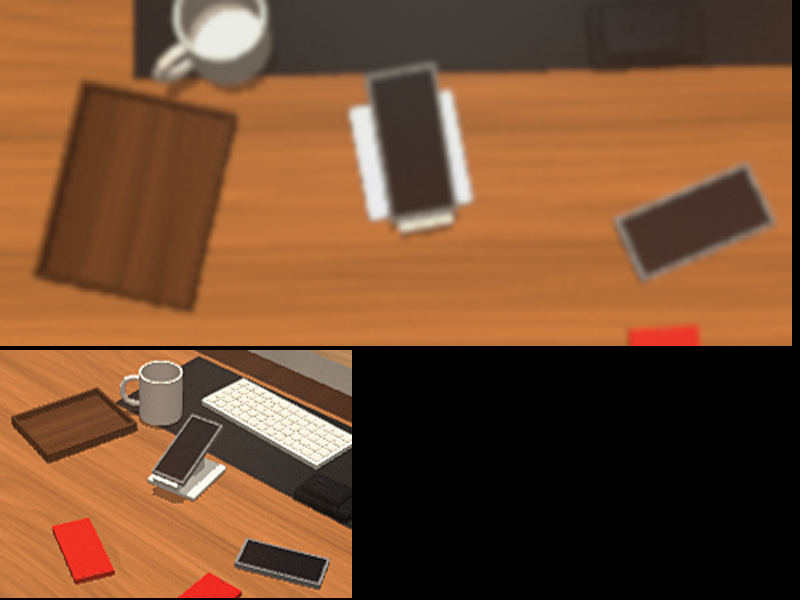

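The crop shows the chosen desk phone as a dark screen with a grey rim, lying flat with the screen up. The stand phone's lower end is at the pale lip (~(348,231) in full-frame top), and the tray is empty.

```bash
cat > meas.py <<'E'
from h import *
import sys
def quad(m,seed):
    m=m.astype(np.uint8);n,l,st,c=cv2.connectedComponentsWithStats(m,connectivity=4)
    i=l[seed[1],seed[0]];assert i>0,seed
    k=np.ascontiguousarray((l==i).astype(np.uint8));k=cv2.morphologyEx(k,cv2.MORPH_CLOSE,np.ones((5,5)))
    cs=max(cv2.findContours(k,cv2.RETR_EXTERNAL,cv2.CHAIN_APPROX_NONE)[0],key=cv2.contourArea);h=cv2.convexHull(cs)
    q=cv2.approxPolyN(h,4,ensure_convex=True).reshape(-1,2).astype(float)
    M=cv2.moments(k,True);return q,np.array([M['m10'],M['m01']])/M['m00'],k.sum()
def screen(p,thr=95):return p.max(2)<thr
def diag(q):
    a,c,b,d=q[0],q[2],q[1],q[3];t=np.linalg.solve(np.c_[c-a,b-d],b-a);return a+t[0]*(c-a)
def rect(P):
    """ordered corners in 3-D -> centre, long-axis unit, lengths"""
    e=[P[(i+1)%4]-P[i] for i in range(4)];L=[np.linalg.norm(x) for x in e]
    i=0 if L[0]+L[2]>L[1]+L[3] else 1
    ax=e[i]-e[i+2];return P.mean(0),ax/np.linalg.norm(ax),np.round(L,1)
E
python3 - <<'E'
from meas import *
t=load('top');s=load('side')
def two(name,mt,ms,seedt,seeds,plane):
    qt,ct,nt=quad(mt,seedt);qs,cs,ns=quad(ms,seeds)
    print(name,'px',np.round(diag(qt),1),ct.round(1),nt,'|',np.round(diag(qs),1),cs.round(1),ns)
    p,miss=tri((diag(qt),*t[2:]),(diag(qs),*s[2:]));p2,m2=tri((ct,*t[2:]),(cs,*s[2:]))
    print('  tri',p.round(1),round(miss,1),p2.round(1),round(m2,1))
    for nm,q,(a,d,K,T) in(('t',qt,t),('s',qs,s)):
        P=onplane(q,K,T,n=plane,p0=p);c,ax,L=rect(P);print('  ',nm,c.round(1),'ax',ax.round(3),'yaw',round(float(np.arctan(ax[1]/ax[0])),3),L)
two('desk',screen(t[0]),screen(s[0]),(431,232),(436,313),(0,0,1))
nz=np.array([-np.sin(.35),0,np.cos(.35)])
for yaw in(0.,.12,):
    two('stand',screen(t[0]),screen(s[0]),(345,208),(378,242),(-np.sin(.35)*np.cos(yaw),-np.sin(.35)*np.sin(yaw),np.cos(.35)))
def trm(p):
    h=cv2.cvtColor(p,cv2.COLOR_BGR2HSV);return (p[...,2]<150)&(h[...,1]>100)
two('tray',trm(t[0]),trm(s[0]),(262,225),(305,228),(0,0,1))
for n,x,(u0,u1,v0,v1) in(('t',t,(338,352,192,224)),):
    W=world(x[1],x[2],x[3])[v0:v1,u0:u1].reshape(-1,3);W=W[x[1][v0:v1,u0:u1].ravel()>0]
    c=np.median(W,0);sel=abs(W-c).max(1)<60;W=W[sel];A=np.c_[W[:,:2],np.ones(len(W))];print('depth plane',np.linalg.lstsq(A,W[:,2],rcond=None)[0],c)
for n,x in(('top',t),('side',s)):
    W=world(x[1],x[2],x[3]);m=(abs(W[...,0]-480)<60)&(abs(W[...,1]+100)<60)
    print(n,'desk z',np.median(W[...,2][m]))
E
```

```text
desk px [430.  231.5] [430.2 231.6] 683 | [436.  311.5] [436.4 311.6] 780
  tri [ 575.8 -246.5   10.1] 2.6 [ 575.7 -247.3   10.3] 1.8
   t [ 576.8 -247.5   10.1] ax [-0.381  0.925  0.   ] yaw -1.18 [120.4  49.  120.9  49.1]
   s [ 574.6 -245.    10.1] ax [-0.374  0.928 -0.   ] yaw -1.188 [ 53.5 123.3  55.  126.6]
stand px [344.6 207.6] [344.4 207.7] 753 | [376.6 240.4] [376.5 241. ] 724
  tri [641.6   7.5  63.2] 4.1 [641.9   8.   60.9] 4.3
   t [642.2   6.4  63.4] ax [0.927 0.159 0.339] yaw 0.17 [ 53.5 121.2  52.  118.1]
   s [640.1   8.9  62.7] ax [-0.929 -0.148 -0.339] yaw 0.158 [123.7  55.8 123.1  55.6]
stand px [344.6 207.6] [344.4 207.7] 753 | [376.6 240.4] [376.5 241. ] 724
  tri [641.6   7.5  63.2] 4.1 [641.9   8.   60.9] 4.3
   t [642.2   6.4  63.4] ax [0.926 0.159 0.343] yaw 0.17 [ 53.6 121.2  52.1 118.3]
   s [640.1   8.8  62.7] ax [-0.928 -0.146 -0.343] yaw 0.156 [123.6  54.4 122.7  54.2]
tray px [262.2 228.3] [262.2 222.5] 3269 | [306.6 224.4] [306.2 226.3] 2236
  tri [596.7 246.9  24.6] 7.7 [610.8 254.    8.6] 7.7
   t [615.9 226.   24.6] ax [ 0.891 -0.454  0.   ] yaw -0.471 [145.7 185.  257.3 270.7]
   s [600.  239.1  24.6] ax [-0.973  0.232 -0.   ] yaw -0.234 [224.3 166.3 197.1 172.2]
depth plane [ 3.63870491e-01  5.78761109e-02 -1.73121021e+02] [643.98326386   6.40665088  61.75136854]
top desk z 0.6301597375306756
side desk z 0.23808910127354466
```

```bash
cat > plan.py <<'E'
import numpy as np
from scipy.spatial.transform import Rotation as Ro
from station import telemetry
def now():
    s=telemetry.state();return np.array(s['position']),Ro.from_euler('xyz',s['orientation']),s
def frame(n,ydir):
    z=-np.array(n,float);z/=np.linalg.norm(z);y=np.array(ydir,float);y-=z*(y@z);y/=np.linalg.norm(y)
    return Ro.from_matrix(np.c_[np.cross(y,z),y,z])
def nrm(tilt,yaw):return np.array([-np.sin(tilt)*np.cos(yaw),-np.sin(tilt)*np.sin(yaw),np.cos(tilt)])
def plan(target,R):
    p,Rc,s=now();rv=(Rc.inv()*R).as_rotvec();t=R.inv().apply(np.array(target)-p)/25
    nr=int(np.ceil(abs(rv).max()/.187));nt=int(np.ceil(abs(t).max()))
    print('t',round(s['time'],2),'p',p.round(1),'F',np.round(s['wrist_force'],1),'open',round(s['opening'],1),'grip',round(s['grasp_force'],1))
    print('rot',rv.round(3),nr,'x',(rv/max(nr,1)).round(4),'| shift units',t.round(3),nt,'x',(t/max(nt,1)).round(4))
E
python3 - <<'E'
from h import *
from plan import *
a,d,K,T=load('top')
q=np.array([(245.8,190.2),(291.8,199.8),(278.5,259.2),(230.9,248.9)])
from meas import rect
print('tray',*rect(onplane(q,K,T,19)))
print('mug',onplane([(287,174)],K,T,92),'mouse',onplane([(415,175)],K,T,30))
n=nrm(.35,.16);R=frame(n,(-np.sin(.16),np.cos(.16),0));c=np.array([641.5,7.3,61.5])
plan(c+n*80,R);print(telemetry.state()['joints'])
E
```

```text
tray [606.57331096 251.58929878  19.        ] [-0.9728129   0.23159244  0.        ] [141.7 182.1 144.6 181.9]
mug [[738.18837078 169.17868152  92.        ]] mouse [[ 744.35195604 -206.47830564   30.        ]]
t 0.1 p [249.1 517.5 230.2] F [-1.1 -0.2 -0.3] open 85.8 grip 0.0
rot [-0.108 -0.34  -0.602] 4 x [-0.0271 -0.085  -0.1505] | shift units [ -9.187 -22.647   7.339] 23 x [-0.3994 -0.9847  0.3191]
[ 9.71485142e-01  2.07339662e-01  1.54281438e+00 -3.18372014e-06
  1.39349369e+00 -1.50517067e-01]
```

```bash
python3 -m handwheel '{"translation":[[0,0,0],[0,0,0],[0,0,0],[0,0,0],[-0.4,-0.985,0.319],[-0.4,-0.985,0.319],[-0.4,-0.985,0.319],[-0.4,-0.985,0.319],[-0.4,-0.985,0.319],[-0.4,-0.985,0.319],[-0.4,-0.985,0.319],[-0.4,-0.985,0.319],[-0.4,-0.985,0.319],[-0.4,-0.985,0.319],[-0.4,-0.985,0.319],[-0.4,-0.985,0.319],[-0.4,-0.985,0.319],[-0.4,-0.985,0.319],[-0.4,-0.985,0.319],[-0.4,-0.985,0.319]],"delta_rot":[[-0.027,-0.085,-0.1505],[-0.027,-0.085,-0.1505],[-0.027,-0.085,-0.1505],[-0.027,-0.085,-0.1505],[0,0,0],[0,0,0],[0,0,0],[0,0,0],[0,0,0],[0,0,0],[0,0,0],[0,0,0],[0,0,0],[0,0,0],[0,0,0],[0,0,0],[0,0,0],[0,0,0],[0,0,0],[0,0,0]],"fingers":[85,85,85,85,85,85,85,85,85,85,85,85,85,85,85,85,85,85,85,85]}' 40
python3 -m handwheel '{"translation":[[-0.4,-0.985,0.319],[-0.4,-0.985,0.319],[-0.4,-0.985,0.319],[-0.4,-0.985,0.319],[-0.4,-0.985,0.319],[-0.4,-0.985,0.319],[0,0,0],[0,0,0]],"delta_rot":[[0,0,0],[0,0,0],[0,0,0],[0,0,0],[0,0,0],[0,0,0],[0,0,0],[0,0,0]],"fingers":[85,85,85,85,85,85,85,85]}'
python3 - <<'E'
from plan import *
n=nrm(.35,.16);R=frame(n,(-np.sin(.16),np.cos(.16),0));c=np.array([641.5,7.3,61.5])
plan(c-n*14,R)
E
```

```text
time: 2.6
position: [503.8, 159.2, 165.4]
orientation: [3.14, 0.35, -2.982]
wrist_force: [0.2, 0.4, -0.8]
opening: 84.6
grasp_force: 0.0
time: 3.6
position: [598.4, 26.2, 141.0]
orientation: [3.139, 0.35, -2.983]
wrist_force: [0.2, -0.3, 0.4]
opening: 85.1
grasp_force: 0.0
t 3.6 p [598.4  26.2 141. ] F [ 0.2 -0.3  0.4] open 85.1 grip 0.0
rot [ 0.002 -0.    -0.001] 1 x [ 0.0018 -0.0003 -0.001 ] | shift units [-0.397 -1.02   4.09 ] 5 x [-0.0794 -0.204   0.8179]
```

```bash
python3 -m handwheel '{"translation":[[-0.4,-1,0.25],[0,0,0.85],[0,0,0.8],[0,0,0.8],[0,0,0.7],[0,0,0.5],[0,0,0.2],[0,0,0],[0,0,0]],"delta_rot":[[0,0,0],[0,0,0],[0,0,0],[0,0,0],[0,0,0],[0,0,0],[0,0,0],[0,0,0],[0,0,0]],"fingers":[85,85,85,85,85,85,85,85,85]}'
python3 - <<'E'
from plan import *
n=nrm(.35,.16);R=frame(n,(-np.sin(.16),np.cos(.16),0));c=np.array([641.5,7.3,61.5])
plan(c-n*14,R)
from station import imaging
import cv2
p,d=imaging.read_camera('side');cv2.imwrite('pics/g1.png',cv2.resize(p[140:300,280:480],None,fx=3,fy=3))
E
```

```text
time: 4.72
position: [647.7, 8.2, 49.5]
orientation: [3.141, 0.352, -2.982]
wrist_force: [-0.1, 0.2, 0.2]
opening: 84.6
grasp_force: 0.0
t 4.72 p [647.7   8.2  49.5] F [-0.1  0.2  0.2] open 84.6 grip 0.0
rot [ 0.001  0.002 -0.001] 1 x [ 0.0006  0.0024 -0.0006] | shift units [0.071 0.005 0.024] 1 x [0.0708 0.0054 0.0238]
```

View pics/g1.png

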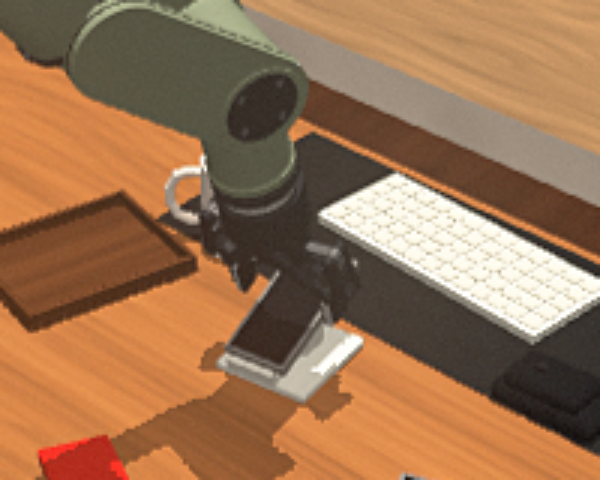

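The open fingers straddle the stand phone at its middle (around (290,290) in the crop) without touching it. I'll close them and lift square off the face.

```bash
python3 -m handwheel '{"translation":[[0,0,0],[0,0,0],[0,0,0],[0,0,0],[0,0,0],[0,0,0],[0,0,0],[0,0,0]],"delta_rot":[[0,0,0],[0,0,0],[0,0,0],[0,0,0],[0,0,0],[0,0,0],[0,0,0],[0,0,0]],"fingers":[70,60,56,55,55,55,55,55]}' 40
python3 -m handwheel '{"translation":[[0,0,-0.1],[0,0,-0.3],[0,0,-0.6],[0,0,-0.9],[0,0,-1],[0,0,-1],[0,0,0]],"delta_rot":[[0,0,0],[0,0,0],[0,0,0],[0,0,0],[0,0,0],[0,0,0],[0,0,0]],"fingers":[55,55,55,55,55,55,55]}'
python3 - <<'E'
from plan import *
R=frame((0,0,1),(np.sin(.234),np.cos(.234),0))
plan((606.6,251.6,60),R)
E
```

```text
time: 5.78
position: [647.4, 8.1, 49.7]
orientation: [3.141, 0.352, -2.982]
wrist_force: [-3.4, -0.3, 5.6]
opening: 60.9
grasp_force: 42.0
time: 6.65
position: [615.7, 2.4, 143.8]
orientation: [-3.14, 0.357, -2.982]
wrist_force: [-0.2, 0.5, -1.3]
opening: 60.2
grasp_force: 43.9
t 6.65 p [615.7   2.4 143.8] F [-0.2  0.5 -1.3] open 60.2 grip 43.9
rot [0.069 0.353 0.389] 3 x [0.0231 0.1176 0.1298] | shift units [2.666 9.612 3.353] 10 x [0.2666 0.9612 0.3353]
```

```bash
python3 -m handwheel '{"translation":[[0,0,0],[0,0,0],[0,0,0],[0.267,0.96,0],[0.267,0.96,0],[0.267,0.96,0],[0.267,0.96,0.1],[0.267,0.96,0.2],[0.267,0.96,0.4],[0.267,0.96,0.5],[0.267,0.96,0.5],[0.267,0.96,0.5],[0.267,0.97,0.5],[0,0,0],[0,0,0]],"delta_rot":[[0.023,0.1176,0.1298],[0.023,0.1176,0.1298],[0.023,0.1176,0.1298],[0,0,0],[0,0,0],[0,0,0],[0,0,0],[0,0,0],[0,0,0],[0,0,0],[0,0,0],[0,0,0],[0,0,0],[0,0,0],[0,0,0]],"fingers":[55,55,55,55,55,55,55,55,55,55,55,55,55,55,55]}'
python3 - <<'E'
from plan import *
from h import *
from station import imaging
R=frame((0,0,1),(np.sin(.234),np.cos(.234),0))
plan((606.6,251.6,2),R)
for n in('top','side'):
    p,d=imaging.read_camera(n);c=imaging.get_calibration(n);np.savez(f'{n}1.npz',p=p,d=d,K=c['mtx'],T=c['T'])
a=load('top','1')[0][160:270,200:400];b=load('side','1')[0][140:300,240:440]
im=np.zeros((600,800,3),np.uint8);im[:275,:500]=cv2.resize(a,None,fx=2.5,fy=2.5);im[280:600,:400]=cv2.resize(b,None,fx=2,fy=2);cv2.imwrite('pics/g2.png',im)
E
```

```text
time: 8.52
position: [604.3, 251.7, 72.7]
orientation: [-3.141, -0.007, 2.908]
wrist_force: [1.2, -0.3, -1.8]
opening: 60.6
grasp_force: 43.9
t 8.53 p [604.3 251.7  72.7] F [ 1.2 -0.3 -1.8] open 60.6 grip 43.9
rot [-0.001 -0.007  0.001] 1 x [-0.0008 -0.0068  0.0005] | shift units [-0.09   0.018  2.827] 3 x [-0.0301  0.0059  0.9424]
```

View pics/g2.png

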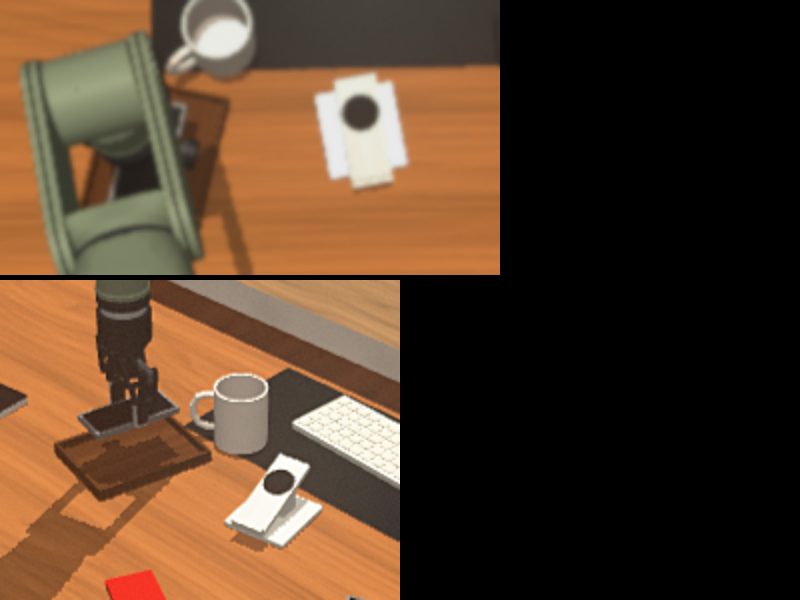

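The phone hangs level over the tray (side crop about (130,410)). The empty stand is in full view: its face is cream with a dark disc at top-crop (360,130), and the lip is at (372,180). I'll lower to just above the tray floor.

```bash
python3 -m handwheel '{"translation":[[-0.09,0,0.9],[0,0,0.8],[0,0,0.5],[0,0,0.2],[0,0,0.08],[0,0,0],[0,0,0]],"delta_rot":[[0,-0.007,0],[0,0,0],[0,0,0],[0,0,0],[0,0,0],[0,0,0],[0,0,0]],"fingers":[55,55,55,55,55,55,55]}'
python3 -m handwheel '{"translation":[[0,0,0.08],[0,0,0.08],[0,0,0]],"delta_rot":[[0,0,0],[0,0,0],[0,0,0]],"fingers":[55,55,55]}'
python3 -m handwheel '{"translation":[[0,0,0.08],[0,0,0]],"delta_rot":[[0,0,0],[0,0,0]],"fingers":[55,55]}'
```

```text
time: 9.5
position: [607.1, 251.9, 12.0]
orientation: [3.141, 0.002, 2.908]
wrist_force: [0.1, 0.0, -1.2]
opening: 60.6
grasp_force: 43.9
time: 9.88
position: [606.2, 251.6, 6.9]
orientation: [-3.141, 0.0, 2.908]
wrist_force: [0.4, -0.6, -1.2]
opening: 60.5
grasp_force: 43.9
time: 10.12
position: [606.3, 251.6, 5.0]
orientation: [-3.141, 0.0, 2.908]
wrist_force: [-1.1, -0.5, -0.9]
opening: 60.8
grasp_force: 43.9
```

```bash
python3 - <<'E'
from meas import *
t=load('top','1');s=load('side','1')
# face corners: bright, cream vs white foot; disc centre in both views
def blob(p,roi):
    h=cv2.cvtColor(p,cv2.COLOR_BGR2HSV);m=np.zeros(p.shape[:2],np.uint8);u0,u1,v0,v1=roi
    k=((h[...,2]<120)).astype(np.uint8);m[v0:v1,u0:u1]=k[v0:v1,u0:u1]
    n,l,st,c=cv2.connectedComponentsWithStats(m);i=1+st[1:,4].argmax();return c[i],st[i]
ct,a=blob(t[0],(334,354,195,215));cs,b=blob(s[0],(366,392,230,252));print(ct,a,cs,b)
print('disc',tri((ct,*t[2:]),(cs,*s[2:])))
# print colours across foot/face along a row of the top view, and along the face axis
for v in (205,220,226,230,232,234):print(v,[tuple(int(x) for x in t[0][v,u]) for u in range(326,364,3)])
E
```

```text
[343.79577465 204.70422535] [337 198  14  14 142] [378.95205479 240.55479452] [372 235  15  12 146]
disc (array([652.01377511,   8.97740716,  56.48733306]), np.float64(2.9743137412704628))
205 [(111, 141, 184), (231, 234, 233), (232, 234, 234), (198, 208, 209), (61, 69, 78), (52, 59, 69), (50, 59, 69), (52, 59, 70), (77, 86, 93), (229, 231, 231), (231, 234, 233), (150, 168, 196), (64, 111, 177)]
220 [(65, 120, 193), (113, 140, 182), (234, 233, 233), (235, 234, 234), (213, 221, 223), (213, 229, 233), (216, 231, 234), (217, 232, 234), (216, 231, 234), (217, 232, 234), (234, 233, 234), (234, 233, 234), (147, 170, 203)]
226 [(65, 120, 194), (69, 121, 191), (228, 230, 231), (236, 234, 234), (230, 230, 231), (211, 228, 232), (213, 230, 234), (218, 233, 234), (215, 231, 234), (215, 231, 234), (211, 222, 225), (174, 186, 199), (121, 149, 189)]
230 [(63, 119, 191), (64, 119, 192), (189, 200, 212), (204, 211, 218), (166, 180, 194), (206, 225, 229), (209, 227, 231), (204, 224, 226), (199, 220, 224), (192, 214, 220), (171, 198, 220), (66, 120, 193), (65, 120, 192)]
232 [(63, 119, 192), (65, 120, 193), (88, 129, 189), (85, 128, 191), (68, 119, 190), (178, 201, 213), (200, 221, 224), (191, 213, 220), (194, 217, 223), (161, 186, 204), (135, 163, 194), (66, 121, 196), (65, 121, 196)]
234 [(64, 121, 195), (65, 121, 196), (65, 120, 195), (65, 121, 196), (65, 121, 196), (147, 175, 202), (157, 181, 198), (113, 140, 170), (86, 113, 152), (61, 98, 148), (60, 108, 173), (66, 122, 196), (66, 121, 196)]
```

```bash
python3 -m handwheel '{"translation":[[0,0,0.08],[0,0,0]],"delta_rot":[[0,0,0],[0,0,0]],"fingers":[55,55]}'
python3 -m handwheel '{"translation":[[0,0,0.06],[0,0,0]],"delta_rot":[[0,0,0],[0,0,0]],"fingers":[55,55]}'
```

```text
time: 10.38
position: [606.7, 251.7, 4.1]
orientation: [-3.142, 0.001, 2.908]
wrist_force: [-2.6, -0.2, 4.3]
opening: 60.7
grasp_force: 44.5
time: 10.62
position: [606.7, 251.7, 4.1]
orientation: [-3.141, 0.001, 2.908]
wrist_force: [-5.1, -1.7, 12.0]
opening: 60.5
grasp_force: 45.3
```

```bash
python3 - <<'E'
from meas import *
t=load('top','1');s=load('side','1')
def face(p,roi):
    q=p.astype(int);m=(p[...,1]>165)&(q[...,2]-q[...,0]>8)&(q[...,2]-q[...,0]<40);h=np.zeros_like(m);u0,u1,v0,v1=roi
    k=(m|(p.max(2)<120));h[v0:v1,u0:u1]=k[v0:v1,u0:u1];return h
mt=face(t[0],(330,362,188,236))
k=mt.astype(np.uint8);k=cv2.morphologyEx(k,cv2.MORPH_OPEN,np.ones((3,3)));
for v in range(188,236,3):print(v,''.join('#' if x else '.' for x in k[v,325:366]))
vs=[];L=[];Rr=[]
for v in range(196,224):
    u=np.flatnonzero(k[v]);vs.append(v);L.append(u.min());Rr.append(u.max())
print(np.polyfit(vs,(np.array(L)+Rr)/2,1),np.mean(np.array(Rr)-L+1))
# side view colours in face region
for v in (228,232,240,250,258,264,268):print(v,[tuple(int(x) for x in s[0][v,u]) for u in range(350,400,4)])
E
```

```text
188 .........................................
191 ..................#######................
194 .........#######..########...............
197 .........########.########...............
200 ..........###.##########.................
203 .............#############...............
206 .............#############...............
209 ..............##########.###.............
212 ............#######.#########............
215 .............################............
218 .............#################...........
221 .............#################...........
224 ..............#################..........
227 ..............#################..........
230 ..............#################..........
233 .................#####...................
[1.73782157e-01 3.08092638e+02] 15.071428571428571
228 [(74, 137, 217), (55, 94, 146), (49, 86, 135), (35, 42, 55), (49, 57, 70), (58, 67, 80), (57, 64, 80), (115, 129, 133), (233, 249, 253), (48, 58, 69), (51, 60, 70), (58, 63, 75), (60, 67, 78)]
232 [(76, 126, 200), (72, 124, 198), (75, 134, 213), (75, 131, 207), (79, 140, 223), (54, 59, 62), (46, 55, 66), (24
[... 481 characters left out ...]
 187), (231, 251, 252), (60, 124, 214)]
258 [(75, 135, 216), (211, 236, 244), (240, 248, 251), (239, 248, 251), (242, 250, 252), (242, 250, 251), (242, 250, 252), (118, 132, 142), (142, 155, 165), (208, 225, 229), (240, 249, 251), (250, 255, 255), (54, 96, 154)]
264 [(79, 142, 223), (72, 136, 228), (118, 129, 138), (108, 121, 129), (137, 154, 168), (246, 255, 255), (129, 144, 152), (180, 200, 209), (246, 252, 253), (244, 251, 253), (122, 133, 137), (78, 140, 225), (70, 125, 196)]
268 [(75, 132, 214), (82, 139, 224), (57, 96, 149), (53, 93, 150), (98, 117, 139), (117, 129, 138), (205, 227, 231), (245, 252, 252), (245, 252, 253), (123, 133, 138), (77, 137, 221), (79, 142, 222), (74, 135, 217)]
```

Contact is confirmed (12 N up, height steady). I'll release, retreat, and take a zoom of the stand.

```bash
python3 -m handwheel '{"translation":[[0,0,0],[0,0,0],[0,0,0],[0,0,0],[0,0,0],[0,0,-0.2],[0,0,-0.6],[0,0,-1],[0,0,-1],[0,0,-1],[0,0,-1]],"delta_rot":[[0,0,0],[0,0,0],[0,0,0],[0,0,0],[0,0,0],[0,0,0],[0,0,0],[0,0,0],[0,0,0],[0,0,0],[0,0,0]],"fingers":[64,70,74,76,76,76,76,76,76,80,85]}'
python3 - <<'E'
from h import *
a=load('top','1')[0][185:240,322:368];b=load('side','1')[0][220:280,345:407]
im=np.zeros((600,800,3),np.uint8);A=cv2.resize(a,None,fx=8,fy=8,interpolation=cv2.INTER_CUBIC);B=cv2.resize(b,None,fx=6.5,fy=6.5,interpolation=cv2.INTER_CUBIC)
im[:A.shape[0],:A.shape[1]]=A;im[:B.shape[0],380:380+B.shape[1]]=B;cv2.imwrite('pics/z1.png',im)
E
```

```text
time: 12.0
position: [606.9, 251.8, 124.2]
orientation: [3.141, 0.002, 2.908]
wrist_force: [0.4, 0.5, 0.7]
opening: 84.9
grasp_force: 0.0
```

View pics/z1.png

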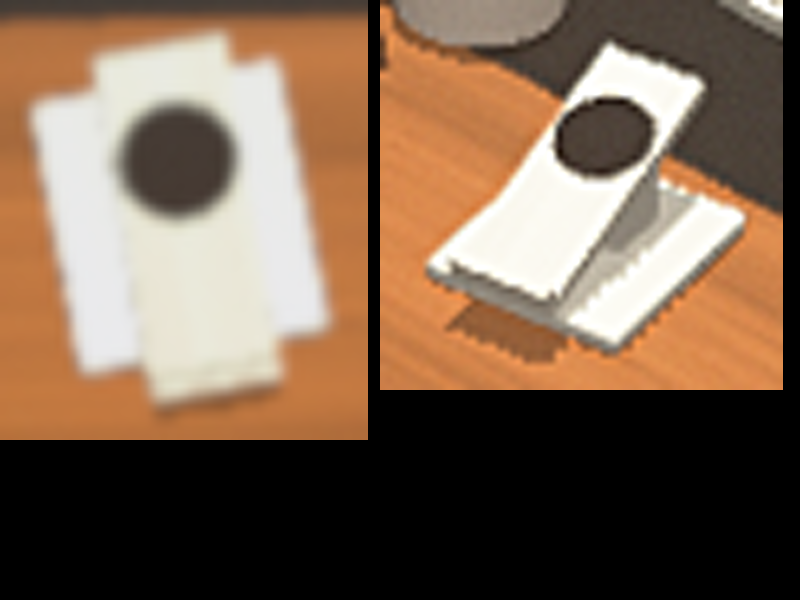

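Zoom of the stand. Top view: the face's upper corners are at (93,58) and (228,34), the lip's outer edge runs (155,408)–(283,384). Side view: the upper corners are at (608,42) and (706,78). I'll triangulate these.

```bash
python3 - <<'E'
from meas import *
from plan import *
t=load('top','1');s=load('side','1')
tp=lambda x,y:np.array([(x+.5)/8-.5+322,(y+.5)/8-.5+185]);sp=lambda x,y:np.array([(x-380+.5)/6.5-.5+345,(y+.5)/6.5-.5+220])
yaw=.16;n=nrm(.35,yaw);ex=np.array([np.cos(.35)*np.cos(yaw),np.cos(.35)*np.sin(yaw),np.sin(.35)]);ey=np.cross(n,ex)
UL=tri((tp(93,58),*t[2:]),(sp(608,42),*s[2:]));UR=tri((tp(228,34),*t[2:]),(sp(706,78),*s[2:]))
print(UL,UR,np.linalg.norm(UL[0]-UR[0]));m=(UL[0]+UR[0])/2;d=UL[0]-UR[0];print('mid',m.round(1),'yaw from edge',np.arctan2(-d[0],d[1]))
o=m-60*ex;print('origin from top edge',o.round(1))
# single views, face plane through z=50 level: top edge at z=70.6
zt=50+60*np.sin(.35)
for nm,v,pp in(('t',t,[tp(93,58),tp(228,34)]),('s',s,[sp(608,42),sp(706,78)])):
    P=onplane(pp,*v[2:],zt);print(nm,P.round(1).tolist(),'origin',(P.mean(0)-60*ex).round(1))
# lip outer-lower edge in top view: which is x=-72, z between -8..8; try top edge z=+8 seam at inner
lip=onplane([tp(146,381),tp(280,360)],*t[2:],50-66*np.sin(.35)+8*np.cos(.35));c=lip.mean(0)
print('lip inner top',lip.round(1).tolist(),'origin',(c+66*ex-8*n).round(1))
for z in(8,-8):
    P=onplane([tp(155,408),tp(283,384)],*t[2:],50-72*np.sin(.35)+z*np.cos(.35)).mean(0);print('outer',z,(P+72*ex-z*n).round(1))
# the phone as grasped: underside 1.9 above TCP, measured centre 1.8 downslope
g=np.array([647.5,8.1,49.6])+1.9*n;print('TCP foot on underside',g.round(1),'minus 1.8 ex',(g-1.8*ex).round(1),'ex',ex.round(3))
E
```

```text
(array([687.33518269,  38.99375829,  72.21756731]), np.float64(2.3680123988737676)) (array([694.64794579,  -9.42196006,  73.31382238]), np.float64(3.0135127062661726)) 48.977138163464
mid [691.   14.8  72.8] yaw from edge 0.14990797728032176
origin from top edge [635.3   5.8  52.2]
t [[688.6, 38.2, 70.6], [696.5, -10.6, 70.6]] origin [636.9   4.8  50. ]
s [[688.0, 41.1, 70.6], [696.3, -6.2, 70.6]] origin [636.5   8.5  50. ]
lip inner top [[576.1, 20.7, 34.9], [582.9, -28.4, 34.9]] origin [643.4   6.4  50. ]
outer 8 [639.8   5.3  50. ]
outer -8 [636.6   3.7  50. ]
TCP foot on underside [646.9   8.   51.4] minus 1.8 ex [645.2   7.7  50.8] ex [0.927 0.15  0.343]
```

```bash
python3 - <<'E'
from plan import *
R=frame((0,0,1),(np.cos(.387),np.sin(.387),0))
plan((576,-246.5,110),R);print(np.round(telemetry.state()['joints'],2))
E
```

```text
t 12.0 p [606.9 251.8 124.2] F [0.4 0.5 0.7] open 84.9 grip 0.0
rot [0.002 0.002 0.95 ] 6 x [0.0003 0.0003 0.1584] | shift units [-17.991  -8.666   0.569] 18 x [-0.9995 -0.4814  0.0316]
[ 0.26  0.47  1.42 -0.    1.25 -1.08]
```

```bash
python3 -m handwheel '{"translation":[[0,0,0],[0,0,0],[0,0,0],[0,0,0],[0,0,0],[0,0,0],[-1,-0.4815,0],[-1,-0.4815,0],[-1,-0.4815,0],[-1,-0.4815,0],[-1,-0.4815,0],[-1,-0.4815,0],[-1,-0.4815,0],[-1,-0.4815,0],[-1,-0.4815,0],[-1,-0.4815,0],[-1,-0.4815,0],[-1,-0.4815,0],[-1,-0.4815,0],[-1,-0.4815,0]],"delta_rot":[[0,0,0.158],[0,0,0.158],[0,0,0.158],[0,0,0.158],[0,0,0.158],[0,0,0.158],[0,0,0],[0,0,0],[0,0,0],[0,0,0],[0,0,0],[0,0,0],[0,0,0],[0,0,0],[0,0,0],[0,0,0],[0,0,0],[0,0,0],[0,0,0],[0,0,0]],"fingers":[85,85,85,85,85,85,85,85,85,85,85,85,85,85,85,85,85,85,85,85]}'
python3 -m handwheel '{"translation":[[-1,-0.48,0],[-1,-0.48,0],[-1,-0.48,0.3],[-1,-0.48,0.5],[0,0,0.5],[0,0,0]],"delta_rot":[[0,0,0],[0,0,0],[0,0,0],[0,0,0],[0,0,0],[0,0,0]],"fingers":[85,85,85,85,85,85]}'
python3 - <<'E'
from plan import *
from meas import *
from station import imaging
R=frame((0,0,1),(np.cos(.387),np.sin(.387),0))
plan((576,-246.5,-2),R)
for n in('top','side'):
    p,d=imaging.read_camera(n);c=imaging.get_calibration(n);np.savez(f'{n}2.npz',p=p,d=d,K=c['mtx'],T=c['T'])
a=load('top','2')[0][160:270,200:480];b=load('side','2')[0][180:350,250:500]
im=np.zeros((600,800,3),np.uint8);im[:275,:700]=cv2.resize(a,None,fx=2.5,fy=2.5);im[280:600,:470]=cv2.resize(b,(470,320));cv2.imwrite('pics/g3.png',im)
E
```

```text
time: 14.5
position: [583.7, -137.2, 123.4]
orientation: [3.139, 0.002, 1.96]
wrist_force: [-0.6, 0.3, -0.3]
opening: 85.2
grasp_force: 0.0
time: 15.25
position: [576.0, -245.8, 88.5]
orientation: [-3.141, -0.002, 1.96]
wrist_force: [0.6, 0.6, 0.1]
opening: 84.9
grasp_force: 0.0
t 15.25 p [ 576.  -245.8   88.5] F [0.6 0.6 0.1] open 84.9 grip 0.0
rot [-0.001 -0.002  0.002] 1 x [-0.0006 -0.002   0.0021] | shift units [-0.027 -0.01   3.619] 4 x [-0.0067 -0.0024  0.9048]
```

View pics/g3.png

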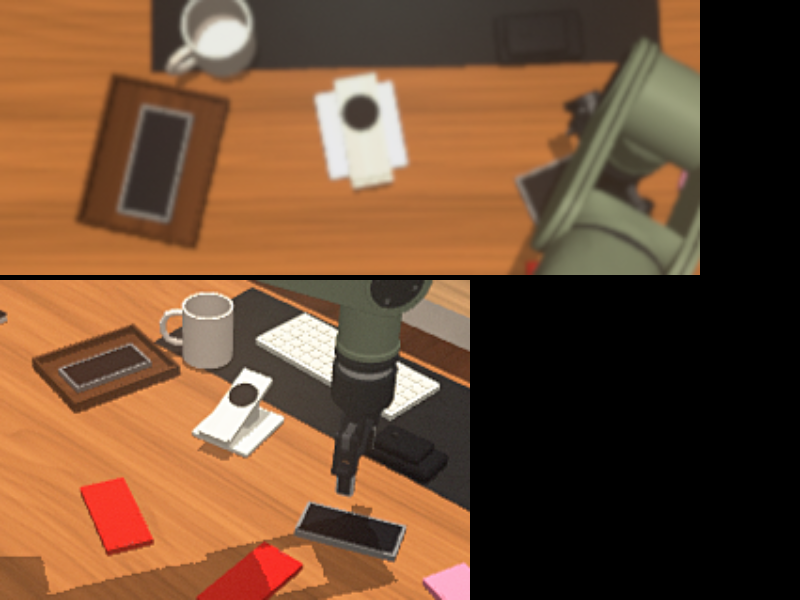

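The charged phone lies flat and centred in the tray (top crop (157,160)). The open gripper hangs over the desk phone (side crop (350,525)). I'll descend and grip.

```bash
python3 -m handwheel '{"translation":[[0,0,0.9],[0,0,0.9],[0,0,0.8],[0,0,0.6],[0,0,0.3],[0,0,0.12],[0,0,0],[0,0,0],[0,0,0],[0,0,0],[0,0,0],[0,0,0],[0,0,0],[0,0,0],[0,0,0]],"delta_rot":[[0,0,0],[0,0,0],[0,0,0],[0,0,0],[0,0,0],[0,0,0],[0,0,0],[0,0,0],[0,0,0],[0,0,0],[0,0,0],[0,0,0],[0,0,0],[0,0,0],[0,0,0]],"fingers":[85,85,85,85,85,85,85,78,70,62,57,55,55,55,55]}' 40
python3 - <<'E'
from meas import *
from plan import *
t=load('top','2');s=load('side','2')
q,c,n=quad(screen(t[0]),(262,225));qs,c2,n2=quad(screen(s[0]),(305,226))
print('tray phone',tri((diag(q),*t[2:]),(diag(qs),*s[2:])),onplane([diag(q)],*t[2:],16),onplane([diag(qs)],*s[2:],16),rect(onplane(q,*t[2:],16)))
p,R,st=now();print(p,st['opening'],st['grasp_force'])
E
```

```text
time: 17.23
position: [577.3, -247.2, -0.4]
orientation: [3.141, 0.001, 1.96]
wrist_force: [-0.6, 0.7, 6.6]
opening: 60.7
grasp_force: 44.0
tray phone (array([604.31879274, 250.72794031,  19.71599859]), np.float64(0.08981444017141613)) [[604.90611705 251.26941117  16.        ]] [[607.95274906 254.87658925  16.        ]] (array([605.21114259, 251.21840828,  16.        ]), array([-0.97453301,  0.22424408,  0.        ]), array([120.1,  51.5, 120.3,  52. ]))
[ 5.77318991e+02 -2.47219510e+02 -3.68835121e-01] 60.66927925365886 44.04893338680267
```

```bash
python3 -m handwheel '{"translation":[[0,0,-0.1],[0,0,-0.3],[0,0,-0.7],[0,0,-1],[0,0,-1],[0,0,-1],[0,0,-1],[0,0,0]],"delta_rot":[[0,0,0],[0,0,0],[0,0,0],[0,0,0],[0,0,0],[0,0,0],[0,0,0],[0,0,0]],"fingers":[55,55,55,55,55,55,55,55]}'
python3 - <<'E'
from plan import *
yaw=.157;n=nrm(.35,yaw);ex=np.array([np.cos(.35)*np.cos(yaw),np.cos(.35)*np.sin(yaw),np.sin(.35)])
R=frame(n,(-np.sin(yaw),np.cos(yaw),0));O=np.array([640,6.7,50])
plan(O+7*ex+60*n,R)
E
```

```text
time: 18.23
position: [579.0, -248.1, 130.3]
orientation: [3.137, 0.006, 1.96]
wrist_force: [0.3, 0.5, -0.6]
opening: 60.4
grasp_force: 43.6
t 18.23 p [ 579.  -248.1  130.3] F [ 0.3  0.5 -0.6] open 60.4 grip 43.6
rot [-0.234 -0.287 -1.324] 8 x [-0.0293 -0.0359 -0.1655] | shift units [-2.939  9.686  1.988] 10 x [-0.2939  0.9686  0.1988]
```

```bash
python3 -m handwheel '{"translation":[[0,0,0],[0,0,0],[0,0,0],[0,0,0],[0,0,0],[0,0,0],[0,0,0],[0,0,0],[-0.294,0.97,0],[-0.294,0.97,0],[-0.294,0.97,0],[-0.294,0.97,0],[-0.294,0.97,0],[-0.294,0.97,0],[-0.294,0.97,0],[-0.294,0.97,0],[-0.294,0.96,0.5],[-0.294,0.96,0.5],[0,0,0.8],[0,0,0]],"delta_rot":[[-0.0293,-0.0359,-0.1655],[-0.0293,-0.0359,-0.1655],[-0.0293,-0.0359,-0.1655],[-0.0293,-0.0359,-0.1655],[-0.0293,-0.0359,-0.1655],[-0.0293,-0.0359,-0.1655],[-0.0293,-0.0359,-0.1655],[-0.0293,-0.0359,-0.1655],[0,0,0],[0,0,0],[0,0,0],[0,0,0],[0,0,0],[0,0,0],[0,0,0],[0,0,0],[0,0,0],[0,0,0],[0,0,0],[0,0,0]],"fingers":[55,55,55,55,55,55,55,55,55,55,55,55,55,55,55,55,55,55,55,55]}'
python3 - <<'E'
from plan import *
from h import *
from station import imaging
yaw=.157;n=nrm(.35,yaw);ex=np.array([np.cos(.35)*np.cos(yaw),np.cos(.35)*np.sin(yaw),np.sin(.35)])
R=frame(n,(-np.sin(yaw),np.cos(yaw),0));O=np.array([640,6.7,50])
plan(O+7*ex+3*n,R)
for k in('top','side'):
    p,d=imaging.read_camera(k);c=imaging.get_calibration(k);np.savez(f'{k}3.npz',p=p,d=d,K=c['mtx'],T=c['T'])
a=load('top','3')[0][160:270,290:430];b=load('side','3')[0][180:290,320:450]
im=np.zeros((600,800,3),np.uint8);im[:275,:350]=cv2.resize(a,None,fx=2.5,fy=2.5);im[:440,360:750]=cv2.resize(b,(390,330))[:440] if 0 else np.pad(cv2.resize(b,(390,330)),((0,110),(0,0),(0,0)));cv2.imwrite('pics/g4.png',im)
E
```

```text
time: 20.72
position: [619.9, 6.4, 106.9]
orientation: [3.134, 0.339, -2.986]
wrist_force: [-0.6, -0.2, -1.4]
opening: 60.3
grasp_force: 44.0
t 20.73 p [619.9   6.4 106.9] F [-0.6 -0.2 -1.4] open 60.3 grip 44.0
rot [ 0.007 -0.011 -0.001] 1 x [ 0.007  -0.0115 -0.0011] | shift units [-0.248 -0.114  2.293] 3 x [-0.0825 -0.038   0.7642]
```

View pics/g4.png

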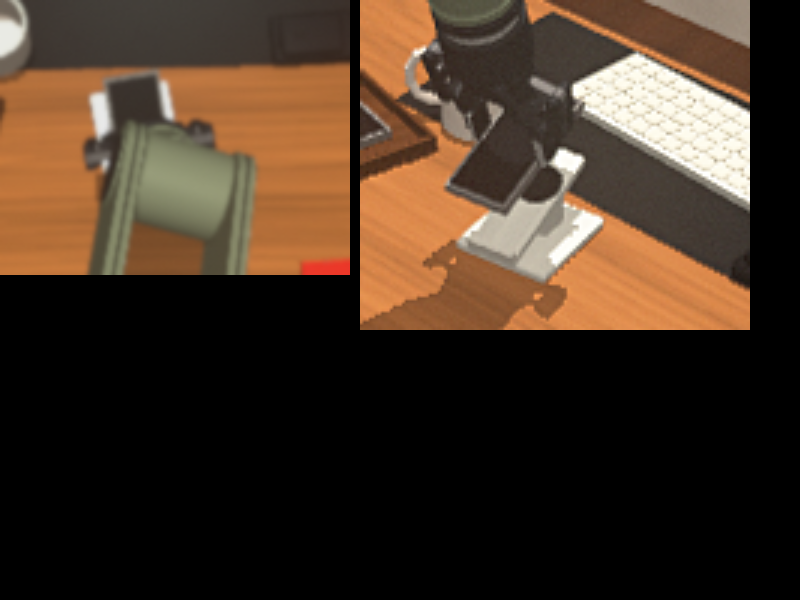

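The phone is held square above the stand, slightly up-slope (side crop (500,170)). I'll go down to about 5 mm above the face, still up-slope of the lip.

```bash
python3 -m handwheel '{"translation":[[-0.25,-0.11,0.3],[0,0,0.7],[0,0,0.6],[0,0,0.4],[0,0,0.2],[0,0,0],[0,0,0]],"delta_rot":[[0.007,-0.011,0],[0,0,0],[0,0,0],[0,0,0],[0,0,0],[0,0,0],[0,0,0]],"fingers":[55,55,55,55,55,55,55]}'
python3 - <<'E'
from plan import *
yaw=.157;n=nrm(.35,yaw);ex=np.array([np.cos(.35)*np.cos(yaw),np.cos(.35)*np.sin(yaw),np.sin(.35)])
R=frame(n,(-np.sin(yaw),np.cos(yaw),0));O=np.array([640,6.7,50])
plan(O+7*ex,R)
E
```

```text
time: 21.7
position: [647.6, 6.5, 60.9]
orientation: [-3.14, 0.356, -2.986]
wrist_force: [-0.6, 0.2, -1.1]
opening: 60.3
grasp_force: 44.0
t 21.7 p [647.6   6.5  60.9] F [-0.6  0.2 -1.1] open 60.3 grip 44.0
rot [-0.002  0.006 -0.001] 1 x [-0.0025  0.0063 -0.0013] | shift units [0.153 0.055 0.308] 1 x [0.153  0.0548 0.3082]
```

```bash
python3 -m handwheel '{"translation":[[0,0.03,0.1],[0,0.02,0.08],[0,0,0]],"delta_rot":[[0,0.004,0],[0,0,0],[0,0,0]],"fingers":[55,55,55]}'
python3 -m handwheel '{"translation":[[0,0,0.06],[0,0,0]],"delta_rot":[[0,0,0],[0,0,0]],"fingers":[55,55]}'
python3 -m handwheel '{"translation":[[0,0,0.06],[0,0,0]],"delta_rot":[[0,0,0],[0,0,0]],"fingers":[55,55]}'
```

```text
time: 22.08
position: [648.6, 8.1, 56.2]
orientation: [-3.14, 0.351, -2.986]
wrist_force: [-1.0, 1.2, -0.8]
opening: 60.4
grasp_force: 44.1
time: 22.32
position: [649.1, 8.1, 54.7]
orientation: [-3.14, 0.351, -2.986]
wrist_force: [0.4, -0.2, -1.7]
opening: 60.4
grasp_force: 44.1
time: 22.58
position: [649.6, 8.2, 53.3]
orientation: [-3.14, 0.351, -2.986]
wrist_force: [0.7, 0.1, -1.8]
opening: 60.4
grasp_force: 44.1
```

```bash
python3 -m handwheel '{"translation":[[0,0,0.04],[0,0,0]],"delta_rot":[[0,0,0],[0,0,0]],"fingers":[55,55]}'
python3 -m handwheel '{"translation":[[0,0,0.04],[0,0,0]],"delta_rot":[[0,0,0],[0,0,0]],"fingers":[55,55]}'
```

```text
time: 22.82
position: [650.1, 8.2, 52.5]
orientation: [-3.14, 0.351, -2.986]
wrist_force: [0.4, -0.1, -1.7]
opening: 60.3
grasp_force: 44.1
time: 23.08
position: [650.2, 8.3, 52.5]
orientation: [-3.14, 0.351, -2.986]
wrist_force: [-6.9, -0.2, 6.4]
opening: 60.6
grasp_force: 45.0
```

Contact with the face (its height agrees with the first phone's). I'll ease up about 1 mm and slide down-slope until the lip is felt.

```bash
python3 -m handwheel '{"translation":[[0,0,-0.07],[0.08,0,0],[0,0,0]],"delta_rot":[[0,0,0],[0,0,0],[0,0,0]],"fingers":[55,55,55]}'
python3 -m handwheel '{"translation":[[0.08,0,0],[0,0,0]],"delta_rot":[[0,0,0],[0,0,0]],"fingers":[55,55]}'
python3 -m handwheel '{"translation":[[0.06,0,0],[0,0,0]],"delta_rot":[[0,0,0],[0,0,0]],"fingers":[55,55]}'
```

```text
time: 23.45
position: [647.5, 8.0, 52.0]
orientation: [-3.14, 0.351, -2.986]
wrist_force: [-0.2, 0.1, -1.4]
opening: 60.6
grasp_force: 44.1
time: 23.7
position: [645.7, 7.7, 51.5]
orientation: [-3.14, 0.351, -2.986]
wrist_force: [0.0, -0.7, -1.0]
opening: 60.7
grasp_force: 44.1
time: 23.95
position: [644.5, 7.4, 51.2]
orientation: [-3.14, 0.351, -2.986]
wrist_force: [-0.5, 0.0, -1.1]
opening: 60.0
grasp_force: 44.1
```

```bash
python3 -m handwheel '{"translation":[[0.06,0,0],[0,0,0]],"delta_rot":[[0,0,0],[0,0,0]],"fingers":[55,55]}'
python3 -m handwheel '{"translation":[[0.06,0,0],[0,0,0]],"delta_rot":[[0,0,0],[0,0,0]],"fingers":[55,55]}'
```

```text
time: 24.2
position: [643.1, 7.2, 50.7]
orientation: [-3.14, 0.351, -2.986]
wrist_force: [-0.9, 0.5, -1.3]
opening: 60.2
grasp_force: 44.1
time: 24.45
position: [641.8, 7.0, 50.3]
orientation: [-3.14, 0.351, -2.986]
wrist_force: [0.3, 0.1, -1.6]
opening: 59.9
grasp_force: 44.1
```

```bash
python3 -m handwheel '{"translation":[[0.06,0,0],[0,0,0]],"delta_rot":[[0,0,0],[0,0,0]],"fingers":[55,55]}'
python3 -m handwheel '{"translation":[[0.06,0,0],[0,0,0]],"delta_rot":[[0,0,0],[0,0,0]],"fingers":[55,55]}'
```

```text
time: 24.7
position: [641.6, 6.8, 50.6]
orientation: [-3.14, 0.354, -2.986]
wrist_force: [2.8, 0.9, 0.5]
opening: 60.0
grasp_force: 44.0
time: 24.95
position: [641.4, 6.7, 51.0]
orientation: [-3.139, 0.357, -2.986]
wrist_force: [3.4, 2.5, 0.1]
opening: 60.4
grasp_force: 44.0
```

The lip is felt: +x force, and motion stalls at x ≈ 641.5. I'll back off about 2 mm from it and lower to the face.

```bash
python3 -m handwheel '{"translation":[[-0.1,0,0],[-0.09,0,0],[0,0,0]],"delta_rot":[[0,0,0],[0,0,0],[0,0,0]],"fingers":[55,55,55]}'
python3 -m handwheel '{"translation":[[0,0,0.05],[0,0,0]],"delta_rot":[[0,0,0],[0,0,0]],"fingers":[55,55]}'
python3 -m handwheel '{"translation":[[0,0,0.03],[0,0,0]],"delta_rot":[[0,0,0],[0,0,0]],"fingers":[55,55]}'
```

```text
time: 25.32
position: [642.7, 7.1, 50.1]
orientation: [-3.14, 0.349, -2.986]
wrist_force: [0.1, -0.3, -1.1]
opening: 60.2
grasp_force: 44.0
time: 25.58
position: [642.9, 7.2, 49.7]
orientation: [-3.14, 0.349, -2.986]
wrist_force: [-5.2, -1.5, 4.8]
opening: 60.2
grasp_force: 44.9
time: 25.82
position: [643.0, 7.2, 49.7]
orientation: [-3.141, 0.349, -2.986]
wrist_force: [-9.8, -1.3, 10.1]
opening: 60.4
grasp_force: 45.6
```

It is pressed on the face, about 1.5–2 mm off the lip. Releasing and retreating.

```bash
python3 -m handwheel '{"translation":[[0,0,0],[0,0,0],[0,0,0],[0,0,0],[0,0,0],[0,0,0],[0,0,-0.2],[0,0,-0.6],[0,0,-1],[0,0,-1],[0,0,-1],[-0.0,1,-0.8],[0,1,-0.5],[0,1,0],[0,1,0],[0,1,0],[0,1,0],[0,1,0],[0,1,0],[0,0,0]],"delta_rot":[[0,0,0],[0,0,0],[0,0,0],[0,0,0],[0,0,0],[0,0,0],[0,0,0],[0,0,0],[0,0,0],[0,0,0],[0,0,0],[0,0,0],[0,0,0],[0,0,0],[0,0,0],[0,0,0],[0,0,0],[0,0,0],[0,0,0],[0,0,0]],"fingers":[64,70,75,80,82,82,82,82,82,82,82,82,82,82,82,82,82,82,82,82]}'
python3 - <<'E'
from meas import *
from station import imaging
for n in('top','side'):
    p,d=imaging.read_camera(n);c=imaging.get_calibration(n);np.savez(f'{n}4.npz',p=p,d=d,K=c['mtx'],T=c['T'])
t=load('top','4');s=load('side','4')
im=np.zeros((600,800,3),np.uint8);im[:300,:800]=cv2.resize(t[0][160:265,200:480],(800,300));im[300:,:400]=cv2.resize(s[0][180:300,320:480],(400,300));cv2.imwrite('pics/end.png',im)
try:
    qt,ct,nt=quad(screen(t[0]),(345,208));qs,cs,ns=quad(screen(s[0]),(376,242))
    p,m=tri((diag(qt),*t[2:]),(diag(qs),*s[2:]));print('stand phone',p.round(1),m,nt,ns,diag(qt),diag(qs))
    for q,x in((qt,t),(qs,s)):print(*rect(onplane(q,*x[2:],n=(-.339,-.054,.939),p0=p)))
except Exception as e:print(e)
E
```

```text
time: 28.32
position: [569.6, 199.7, 169.6]
orientation: [-3.14, 0.353, -2.984]
wrist_force: [0.4, -1.2, -0.5]
opening: 81.9
grasp_force: 0.0
stand phone [637.7   7.1  64.8] 1.1022324274928406 754 720 [344.44444444 209.22222222] [376.30167598 240.49162011]
[638.86974642   7.20868085  65.22282856] [0.92821906 0.14325746 0.34334629] [ 50.2 123.8  51.7 120.6]
[634.95575195   6.89114477  63.79152816] [-0.93052546 -0.1276016  -0.34327861] [123.1  55.7 120.6  51.1]
```

View pics/end.png

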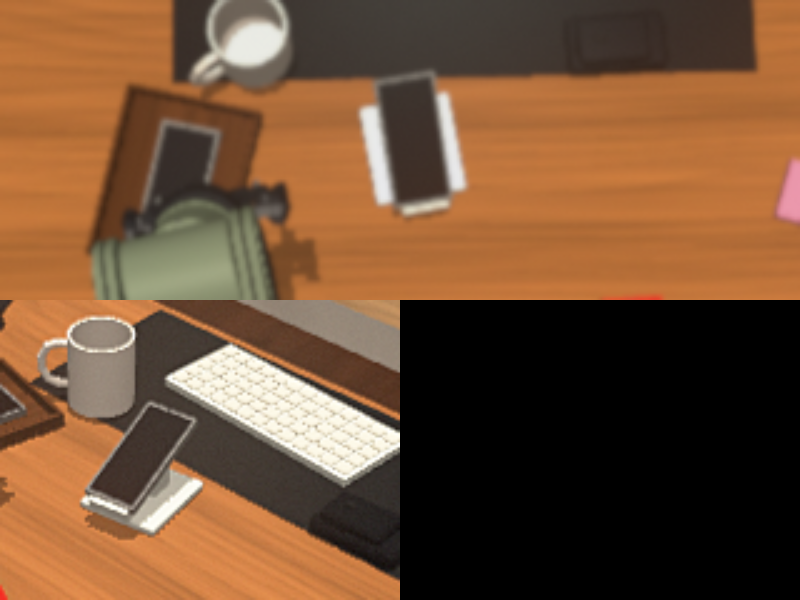

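The phone sits straight on the stand, screen up, with the lip visible just below its lower end (top crop (425,205)). One depth check for flatness before I hand in.

```bash
python3 - <<'E'
from h import *
for k in'04':
  for n,(u0,u1,v0,v1) in(('top',(339,351,193,224)),('side',(368,386,232,250))):
    p,d,K,T=load(n,k);W=world(d,K,T)[v0:v1,u0:u1].reshape(-1,3)
    for _ in range(4):
        A=np.c_[W[:,:2],np.ones(len(W))];c=np.linalg.lstsq(A,W[:,2],rcond=None)[0];r=abs(W[:,2]-A@c);W=W[r<max(2.5*np.median(r),3)]
    print(k,n,'tilt',np.arctan(np.hypot(*c[:2])).round(3),'dir',np.arctan2(c[1],c[0]).round(3),'z at (640,7)',(c@[640,7,1]).round(1))
E
```

```text
0 top tilt 0.338 dir 0.157 z at (640,7) 60.4
0 side tilt 0.316 dir 0.214 z at (640,7) 60.4
4 top tilt 0.343 dir 0.113 z at (640,7) 60.2
4 side tilt 0.317 dir 0.059 z at (640,7) 60.7
```

The tilt and height match the original seating, so I'll hand it in.

```bash
python3 -c "
from station import job
print(job.finish_job())"
```

```text
the job is handed in; nothing more can be done
None
```

The job is handed in, though no verdict came back: by my own camera and force checks, the charged phone lies flat in the tray and the desk phone sits screen up on the stand, about 2 mm above the lip.

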